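# Load two tape rolls onto the dispenser spindle

### The job

Refill the tape dispenser: take its spindle by the black handle, thread it through both full tape rolls standing in the tray, and lift the two off together. Then set the spindle back in both forks of the stand, so that both rolls hang freely between the posts, and let go.

Things in the scene. Friction and masses are not known exactly. Their poses are not given: they have to be found in the camera images.
- spindle: Aluminium rod, 10 mm thick, 70 g, loose in the stand's forks. Origin mid-rod on its axis; +y runs along it to the handle. Bare rod y -70 to 70 mm; tip stop 16 mm across, y -80 to -70; collar 18 mm across to y 75; then a black handle 18 wide (x), 22 high, y 75 to 133: grip at y 104, about 40 N. The stop keeps hung rolls on a level rod.
- dispenser: Dark steel stand, fixed. Origin under the centre of its 110 x 150 mm base (10 mm thick), z up. Two Y posts 12 mm thick at y = -52 and 52 mm; V forks open upwards, mouths 40 mm wide, tops 110 mm high. The seated rod lies along y at x = 0, axis 85 mm up, with 12 mm endplay each way about the centre. At the start spindle and stand y axes agree.
- roll_a: Full tape roll on edge in a low fixed tray, nearer the stand: 70 mm outside, 24 mm wide, 40 mm through-hole, 45 g. Origin at hole centre, 47 mm up; y is the hole's level axis, pointing to the dispenser's side. Tray (65 x 66 mm) stays below the hole; the way in from +y is clear. Not the second tray's empty cardboard cores, 46 mm outside; the trays may swap places.
- roll_b: Second full tape roll, same as roll_a and in the same tray, farther from the stand: its centre is 32 mm from roll_a's along the shared hole axis. Origin at the hole's centre, y along the axis as for roll_a; either roll may be turned about that axis. Hung on the rod, a roll's centre lies 15 mm below the rod's axis.

How it is judged (in metres and radians):
On the way:
1. both rolls are on the spindle's rod and lifted off the tray together (each roll's centre more than 80 mm above the desk) (height (world z) of each of roll_a, roll_b above 0.08 m and x of roll_a in the frame of spindle between -0.02 and 0.02 m and z of roll_a in the frame of spindle between -0.02 and 0.02 m and y of roll_a in the frame of spindle between -0.07 and 0.07 m and x of roll_b in the frame of spindle between -0.02 and 0.02 m and z of roll_b in the frame of spindle between -0.02 and 0.02 m and y of roll_b in the frame of spindle between -0.07 and 0.07 m), for 0.2 s.
At the end, for the whole second after the job is handed in: The spindle lies in both forks (middle within 10 mm sideways and in height, 20 mm lengthwise; within 10 degrees); both rolls hang on it between the posts (centres within 20 mm sideways and 42 mm lengthwise of the stand's middle, 58 to 82 mm above the desk); at rest (x of roll_a in the frame of dispenser between -0.02 and 0.02 m and y of roll_a in the frame of dispenser between -0.042 and 0.042 m and z of roll_a in the frame of dispenser between 0.058 and 0.082 m and linear speed of each of roll_a, roll_b, spindle below 0.03 m/s and x of roll_b in the frame of dispenser between -0.02 and 0.02 m and y of roll_b in the frame of dispenser between -0.042 and 0.042 m and z of roll_b in the frame of dispenser between 0.058 and 0.082 m and x of spindle in the frame of dispenser between -0.01 and 0.01 m and y of spindle in the frame of dispenser between -0.02 and 0.02 m and z of spindle in the frame of dispenser between 0.075 and 0.095 m and angle between the y axis of spindle and the y axis of dispenser, either way round below 0.17 rad); the robot touches nothing.
It also fails if it takes over 54 s, if anything falls off the work surface, if the arm or the gripper's body presses on something with over 40 N, if the wrist force passes 120 N, or if a joint passes its speed limit or range.

### The arm

A 7-joint arm with a two-finger parallel gripper is mounted at the origin on the work surface. World frame = base frame: x ahead of the robot, y to its left, z up, the work surface at z = 0. Lengths are in m, angles in degrees, forces in N, time in s.
With the tool pointing down it reaches from about 0.425 to 0.875 m from the base axis. Payload 4.7 kg.
Tool frame: the origin (TCP) lies at the very end of the fingers, on their centre line; the grasp point (between the pads) lies 19 mm behind it; z points along the fingers, x is the direction in which the jaws open and shut, and the axes are right-handed (so a half turn about z gives the same grasp; the last joint's range is limited). The gripper opens to 87 mm and grips with 3 to 60 N. Pads are 19 mm wide; open, the fingers measure 117 mm over their backs; the gripper's body (75 mm by 190 mm) begins 51 mm behind the grasp point.
Start: joints at [77.813, 18.392, -4.016, 83.108, 1.295, 78.541, -3.26], TCP at [0.146, -0.633, 0.223] pointing down, gripper open.
Joint ranges: [-163.93, 163.93], [-17.29, 119.83], [-79.2, 71.16], [3.27, 140.29], [-89.18, 269.18], [5.43, 117.66], [-154.24, 154.24]. Speed limits (degrees/s): [147.25, 147.25, 180, 180, 180, 180, 180].

### API

Orientations are given as [roll, pitch, yaw] about the fixed x, y, z axes, in that order (R = Rz(yaw) Ry(pitch) Rx(roll)).
In Python, from cell import get_obs, viewer, env gives the robot as it stands.
- The arm moves only by the tool jog_arm, never from a script. Its argument "moves" is a list of rows, each a list of 7 numbers: the finger opening in cm, from 0 to 8.7, then the shift along the tool's x, y, z in cm, then the turn, a rotation vector about the tool's x, y, z in rad. In form: [[hand, x, y, z, rx, ry, rz], ...]. A call has 1 to 12 rows; each row is the pose to reach, as a shift and turn from the pose measured when the call began, along the tool's axes at that moment; what a row does not reach only later rows make up. A row lasts 1/12 s, in which the tool goes at most 41.7 mm and 7.16 degrees, less where a joint would pass 70% of its speed; a pose out of reach is approached as far as the arm can. A call with a gripper value outside its range is refused whole. The fingers move at their own pace and stop on an object; "squeeze" is the grip in N (left out, the last holds). Time passes only in rows, so rows that repeat a pose let the fingers close. It gives the time, the measured TCP pose, the force and the opening at its end, in the units of the state.
- get_obs(): the state, without advancing time (a new reading comes with each control period).
- viewer.read_camera(name): name is "scene" or "top" or "wrist"; returns the picture (400x640x3 uint8, red, green, blue); there is no depth.
- viewer.camera_params(name): a dict with "fx", "fy", "cx", "cy" (pixels), "k1" (the pictures are not rectified: a ray, as slopes to the right and down, at radius r is drawn at 1 + k1 r^2 times it, then the intrinsics apply), "extrinsics" (4x4, takes a point from camera to world coordinates). Camera axes: x right, y up, looking along -z (the intrinsics and any distortion apply to the point x, -y, -z); pixel columns grow to the right and rows downward; lengths in m; the calibration is good to about 2 mm. A picture is of the moment at which its call begins: read the wrist's pose just before it. camera_params takes no time and is no camera call; for the wrist camera it gives the pose at the moment of the call.
- env.sign_off(): hands the job in, once; it reports no verdict.
The state is a dict: "time_s": time; "qpos": joint angles; "joint_velocities": joint speeds; "effort": joint torques, N m; "tool_pos": TCP position; "tool_rot": TCP orientation; "force": force on the tool from outside, world axes, zero at the start; "wrist_torque": the same for the moment, N m; "grip_width": finger opening in m.
Only numpy, scipy, OpenCV 4.12 (cv2) and the standard library are available. Lean on these libraries where they do the work, as an engineer would, in place of code of your own. Each camera call takes 0.05 s, during which the arm holds its last target. There are 200 camera calls.

## Working session

There is one attempt and no reset: what is moved stays moved. The work goes in short steps, Python scripts to look and compute and a tool call to move; the robot and the scene stay as the last step left them, time stands still between calls to the robot, and variables do not carry over. Pictures are saved under pics/ and viewed, and the job is handed in when it is done.

Besides the shell and the picture viewer there is one more tool, called after "Call:" as name([rows], argument=value, ...), one row to a line, values as JSON. jog_arm: Moves the arm, as the interface text tells. Its arguments: {"type":"object","properties":{"moves":{"type":"array"},"squeeze":{"type":"number"}},"required":["moves"]}

```bash
mkdir -p pics; ls; python3 - <<'E'
from cell import get_obs, viewer, env
import cv2,numpy as np
for n in("scene","top","wrist"):
    p=viewer.camera_params(n);im=viewer.read_camera(n)
    cv2.imwrite(f"pics/{n}0.png",im[:,:,::-1]);print(n,{k:np.round(v,4).tolist() for k,v in p.items()})
print(get_obs())
E
```

```text
pics
scene {'fx': 374.3754, 'fy': 374.3754, 'cx': 320.0379, 'cy': 204.4401, 'k1': 0.0154, 'extrinsics': [[-0.0935, -0.5944, 0.7987, 1.1853], [0.9956, -0.0628, 0.0698, 0.0749], [0.0086, 0.8017, 0.5976, 0.5881], [0.0, 0.0, 0.0, 1.0]]}
top {'fx': 370.784, 'fy': 370.784, 'cx': 324.7407, 'cy': 195.768, 'k1': -0.0118, 'extrinsics': [[-0.0292, 0.995, -0.0951, 0.5052], [-0.9994, -0.0309, -0.0157, 0.0222], [-0.0186, 0.0946, 0.9953, 0.7929], [0.0, 0.0, 0.0, 1.0]]}
wrist {'fx': 316.083, 'fy': 316.083, 'cx': 317.7474, 'cy': 197.1948, 'k1': -0.0236, 'extrinsics': [[0.2254, 0.9286, 0.2947, 0.2271], [-0.9743, 0.2152, 0.067, -0.615], [-0.0012, -0.3022, 0.9532, 0.3835], [0.0, 0.0, 0.0, 1.0]]}
{'time_s': 0.15, 'qpos': array([77.8127991 , 18.43004868, -4.01610322, 83.15849746,  1.29637527,
       78.54102543, -3.25989197]), 'joint_velocities': array([ 0.08940283, -0.24708575,  0.01378885, -0.25668257,  0.03114794,
        0.05619175, -0.01564521]), 'effort': array([ 4.70002055e-05, -4.91797614e+01, -4.04427247e-01, -3.12877643e+01,
       -6.39245496e-02,  4.04044543e-02,  1.00892998e-04]), 'tool_pos': array([ 0.1460215 , -0.63295854,  0.22170746]), 'tool_rot': array([ 1.79993790e+02,  8.42758563e-02, -7.70024931e+01]), 'force': array([ 1.23770672, -0.76770734, -0.12418459]), 'wrist_torque': array([-0.05804892,  0.00897624, -0.02166309]), 'grip_width': 0.08716415404992425}
```

View pics/scene0.png

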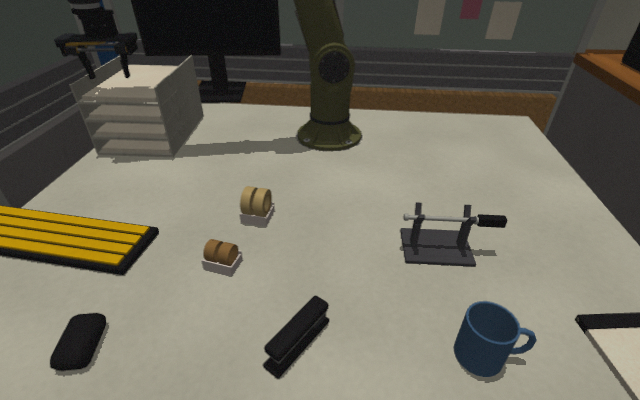

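View pics/top0.png

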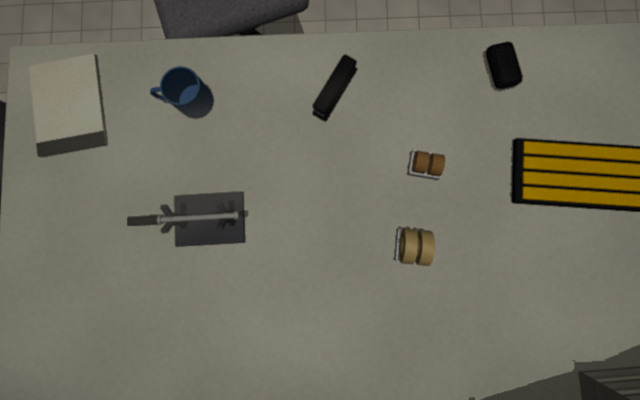

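View pics/wrist0.png

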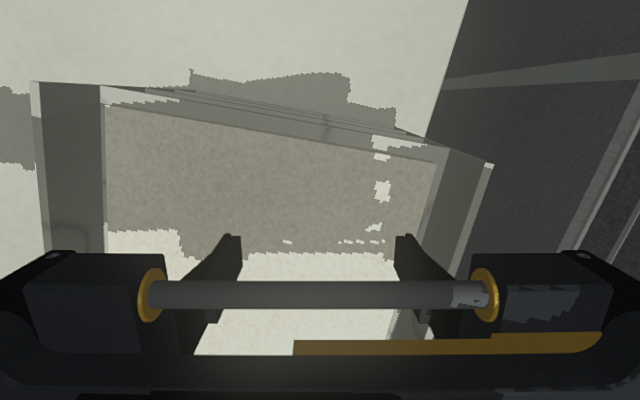

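```bash
cat > h.py <<'E'
import cv2,numpy as np
from cell import get_obs,viewer
def ray(n,uv,P=None):
    p=P or viewer.camera_params(n)
    d=np.array([(uv[0]-p["cx"])/p["fx"],(uv[1]-p["cy"])/p["fy"]]);q=d.copy()
    for _ in range(10): q=d/(1+p["k1"]*(q@q))
    E=np.array(p["extrinsics"]);return E[:3,3],E[:3,:3]@np.array([q[0],-q[1],-1])
def onz(n,uv,z,P=None):
    o,d=ray(n,uv,P);return o+d*(z-o[2])/d[2]
def proj(n,X,P=None):
    p=P or viewer.camera_params(n);E=np.array(p["extrinsics"]);c=E[:3,:3].T@(np.array(X)-E[:3,3])
    q=np.array([c[0],-c[1]])/-c[2];q=q*(1+p["k1"]*(q@q));return np.array([p["fx"]*q[0]+p["cx"],p["fy"]*q[1]+p["cy"]])
E
python3 - <<'E'
from h import *
a=cv2.imread("pics/top0.png");s=cv2.imread("pics/scene0.png")
c1=cv2.resize(a[170:270,110:270],None,fx=4.5,fy=4.5,interpolation=2)
cv2.imwrite("pics/c1.png",c1)
c2=cv2.resize(a[200:290,370:460],None,fx=6,fy=6,interpolation=2);cv2.imwrite("pics/c2.png",c2)
c3=cv2.resize(s[170:270,390:520],None,fx=6,fy=6,interpolation=2);cv2.imwrite("pics/c3.png",c3)
hsv=cv2.cvtColor(a,cv2.COLOR_BGR2HSV)
m=((hsv[...,0]>10)&(hsv[...,0]<25)&(hsv[...,1]>80)).astype(np.uint8); m[:,500:]=0;m[:200]=0
n,l,st,ce=cv2.connectedComponentsWithStats(m)
for i in range(1,n):
    if st[i,4]>50:print(st[i],ce[i],onz("top",ce[i],.07))
E
```

```text
[ 400  229   35   36 1111] [416.53015302 246.64356436] [ 0.47037648 -0.14031439  0.07      ]
```

View pics/c1.png

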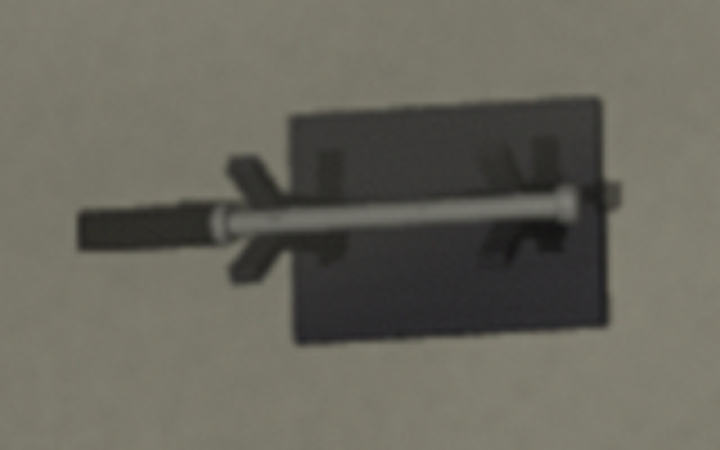

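View pics/c2.png

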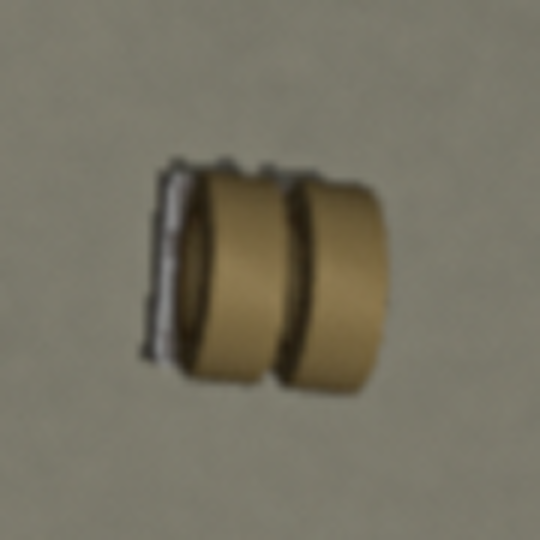

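View pics/c3.png

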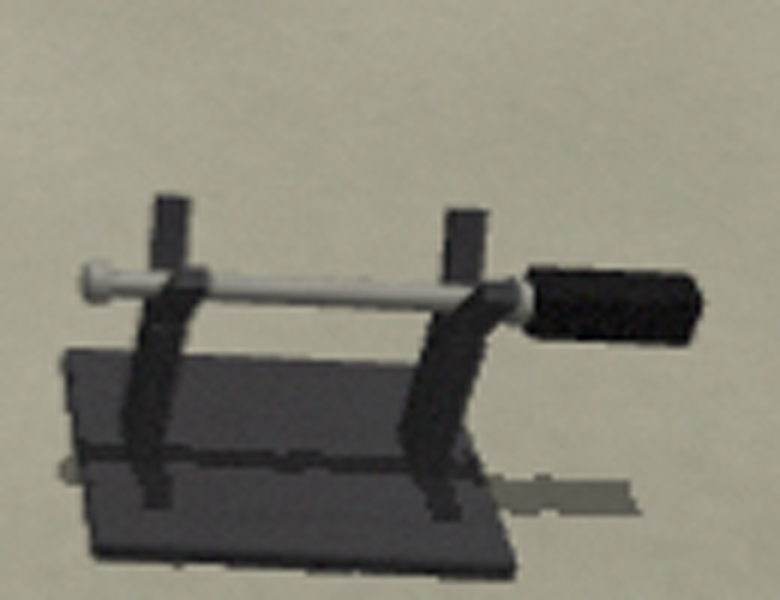

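```bash
python3 - <<'E'
from h import *
f=lambda u,v,z,s=4.5,o=(110,170):onz("top",(u/s+o[0]-.4,v/s+o[1]-.4),z)
S={k:f(*v) for k,v in dict(tip=(578,204,.085),col=(212,223,.085),hend=(79,232,.085),hs=(212,224,.085)).items()}
print({k:v.round(4) for k,v in S.items()})
d=S['col']-S['tip'];d/=np.linalg.norm(d);print("dir",d,np.degrees(np.arctan2(-d[0],d[1])),"len",np.linalg.norm(S['col']-S['tip']),np.linalg.norm(S['hend']-S['tip']))
B=[f(*v,.01) for v in((291,116),(600,98),(607,325),(297,344))];print("base",np.mean(B,0),[np.degrees(np.arctan2(-(p-q)[0],(p-q)[1])).round(2) for p,q in((B[0],B[1]),(B[3],B[2]))])
g=lambda u,v,z:f(u,v,z,6,(370,200))
A=[g(*v,.047) for v in((210,177),(280,185),(265,383),(195,380))];C=[g(*v,.047) for v in((310,180),(380,188),(370,390),(290,386))]
a,b=np.mean(A,0),np.mean(C,0);e=a-b;print("a",a,"b",b,np.linalg.norm(e),np.degrees(np.arctan2(-e[0],e[1])))
print("x widths",A[0]-A[3],C[0]-C[3])
for X in (a,b): print(proj("scene",X))
for X in (S['tip'],S['col'],S['hend']): print(proj("scene",X)-[390,170])
E
```

```text
{'tip': array([0.5411, 0.2007, 0.085 ]), 'col': array([0.5376, 0.3585, 0.085 ]), 'hend': array([0.5354, 0.4163, 0.085 ]), 'hs': array([0.5372, 0.3585, 0.085 ])}
dir [-0.02194121  0.99975926  0.        ] 1.2572394001284481 len 0.1578246572957995 0.21566986449831677
base [0.53914168 0.28120784 0.01      ] [np.float64(1.54), np.float64(1.87)]
a [ 0.47015567 -0.13095979  0.047     ] b [ 0.46763369 -0.16389721  0.047     ] 0.033033832074245734 -4.378525007425485
x widths [ 0.06656376 -0.00819947  0.        ] [ 0.06743052 -0.01015811  0.        ]
[261.20666888 202.71089698]
[248.12080312 201.25588831]
[14.17815905 47.59716831]
[89.25577784 51.45033522]
[117.15578976  52.62012991]
```

```bash
cat >> h.py <<'E'
from scipy.spatial.transform import Rotation as R
def row(p,rpy):
    o=get_obs();T=R.from_euler("xyz",o["tool_rot"],degrees=True)
    s=T.inv().apply(np.array(p)-o["tool_pos"])*100;w=(T.inv()*R.from_euler("xyz",rpy,degrees=True)).as_rotvec()
    print("row",s.round(2),w.round(4),"steps",np.linalg.norm(s)/4.17,np.degrees(np.linalg.norm(w))/7.16)
E
python3 - <<'E'
from h import *
row((.55,-.25,.22),(180,0,-40));row((.47,.04,.17),(180,0,0))
E
```

```text
row [-28.23 -47.98   0.21] [-4.000e-04  1.500e-03 -6.458e-01] steps 13.348911487611215 5.167958329296832
row [-58.28 -46.7    5.25] [-9.0000e-04  1.3000e-03 -1.3439e+00] steps 17.953751555693113 10.754542973692852
```

Call:
jog_arm([
  [8.7,-28.2,-48,0.2,0,0,-0.646],
  [8.7,-28.2,-48,0.2,0,0,-0.646],
  [8.7,-28.2,-48,0.2,0,0,-0.646],
  [8.7,-28.2,-48,0.2,0,0,-0.646],
  [8.7,-28.2,-48,0.2,0,0,-0.646],
  [8.7,-28.2,-48,0.2,0,0,-0.646],
  [8.7,-28.2,-48,0.2,0,0,-0.646],
  [8.7,-28.2,-48,0.2,0,0,-0.646],
  [8.7,-28.2,-48,0.2,0,0,-0.646],
  [8.7,-58.3,-46.7,5.2,0,0,-1.344],
  [8.7,-58.3,-46.7,5.2,0,0,-1.344],
  [8.7,-58.3,-46.7,5.2,0,0,-1.344],
], squeeze=40)

```text
time_s: 1.15
tool_pos: [0.4338, -0.25, 0.2054]
tool_rot: [-179.9, 0.1, -18.1]
force: [0.9, -0.1, -0.1]
grip_width: 0.0867
```

```bash
python3 - <<'E'
from h import *
print(get_obs()["time_s"]);row((.47,.04,.17),(180,0,0))
E
```

```text
1.15
row [ -5.58 -28.68   3.59] [-0.0017  0.0011 -0.3162] steps 7.059483304143212 2.53039164907691
```

Call:
jog_arm([
  [8.7,-5.6,-28.7,3.6,0,0,-0.316],
  [8.7,-5.6,-28.7,3.6,0,0,-0.316],
  [8.7,-5.6,-28.7,3.6,0,0,-0.316],
  [8.7,-5.6,-28.7,3.6,0,0,-0.316],
  [8.7,-5.6,-28.7,3.6,0,0,-0.316],
  [8.7,-5.6,-28.7,3.6,0,0,-0.316],
  [8.7,-5.6,-28.7,3.6,0,0,-0.316],
  [8.7,-5.6,-28.7,3.6,0,0,-0.316],
  [8.7,-5.6,-28.7,3.6,0,0,-0.316],
  [8.7,-5.6,-28.7,3.6,0,0,-0.316],
])

```text
time_s: 1.98
tool_pos: [0.4696, 0.0397, 0.1697]
tool_rot: [-179.9, 0.1, 0.0]
force: [-0.8, -0.9, 0.4]
grip_width: 0.087
```

```bash
python3 - <<'E'
from h import *
import pickle
P=viewer.camera_params("wrist");im=viewer.read_camera("wrist")[:,:,::-1];pickle.dump(P,open("w1.pkl","wb"))
cv2.imwrite("pics/w1.png",im)
row((.536,.385,.18),(180,0,1.6));row((.536,.385,.066),(180,0,1.6))
E
```

```text
row [  6.56 -34.65  -1.  ] [-0.0011  0.0013 -0.0299] steps 8.461507198941234 0.2393715259615506
row [  6.58 -34.64  10.4 ] [-0.0011  0.0013 -0.0299] steps 8.816009519197287 0.2393715259615506
```

View pics/w1.png

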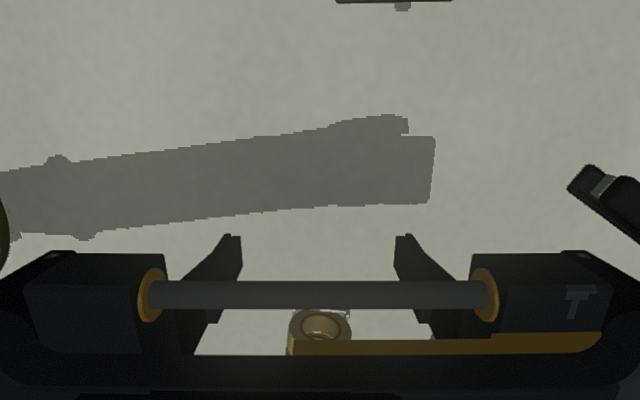

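Call:
jog_arm([
  [8.7,0,24,0,0,0,0],
  [8.7,0,24,0,0,0,0],
  [8.7,0,24,0,0,0,0],
  [8.7,0,24,0,0,0,0],
  [8.7,0,24,0,0,0,0],
  [8.7,0,24,0,0,0,0],
  [8.7,0,24,0,0,0,0],
  [8.7,0,24,0,0,0,0],
  [8.7,0,24,0,0,0,0],
  [8.7,0,24,0,0,0,0],
])

```text
time_s: 2.87
tool_pos: [0.4691, -0.2007, 0.1695]
tool_rot: [-179.9, 0.1, -0.1]
force: [-0.4, 0.9, -0.6]
grip_width: 0.0873
```

```bash
python3 - <<'E'
from h import *
import pickle
P=viewer.camera_params("wrist");im=viewer.read_camera("wrist")[:,:,::-1];pickle.dump(P,open("w2.pkl","wb"))
cv2.imwrite("pics/w2.png",im)
row((.53,.10,.2),(180,0,1.6));row((.532,.285,.18),(180,0,1.6))
E
```

```text
row [  6.06 -30.04  -3.02] [-0.0011  0.0013 -0.0283] steps 7.385040771587345 0.22723731234677993
row [  6.25 -48.54  -1.  ] [-0.0011  0.0013 -0.0283] steps 11.739038994389865 0.22723731234677993
```

View pics/w2.png

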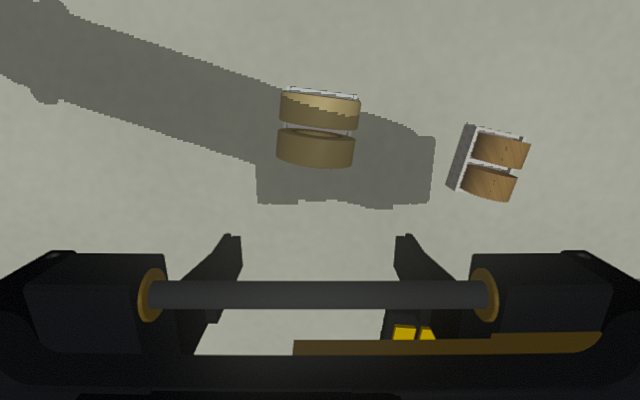

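```bash
python3 - <<'E'
import cv2
im=cv2.imread("pics/w2.png");cv2.imwrite("pics/w2c.png",cv2.resize(im[75:180,260:380],None,fx=5.5,fy=5.5,interpolation=2))
E
```

```text
(no output)
```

View pics/w2c.png

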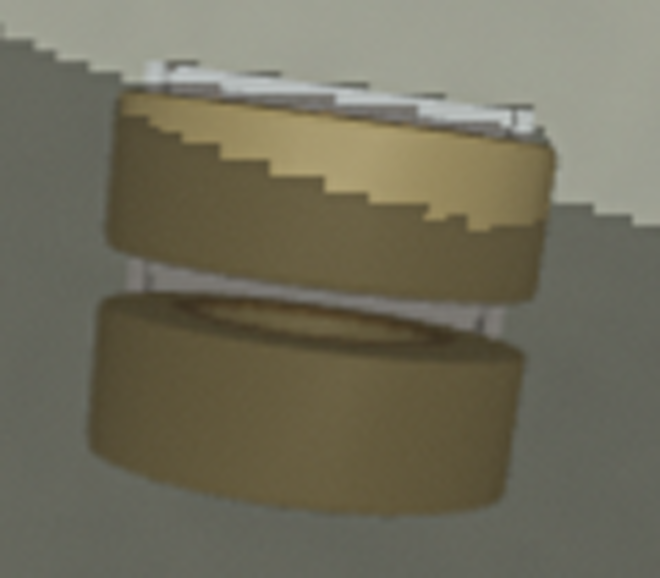

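Call:
jog_arm([
  [8.7,6.1,-30,-3,0,0,-0.028],
  [8.7,6.1,-30,-3,0,0,-0.028],
  [8.7,6.1,-30,-3,0,0,-0.028],
  [8.7,6.1,-30,-3,0,0,-0.028],
  [8.7,6.1,-30,-3,0,0,-0.028],
  [8.7,6.1,-30,-3,0,0,-0.028],
  [8.7,6.2,-48.5,-3,0,0,-0.028],
  [8.7,6.2,-48.5,-3,0,0,-0.028],
  [8.7,6.2,-48.5,-3,0,0,-0.028],
  [8.7,6.2,-48.5,-3,0,0,-0.028],
  [8.7,6.2,-48.5,-3,0,0,-0.028],
  [8.7,6.2,-48.5,-3,0,0,-0.028],
])

```text
time_s: 3.92
tool_pos: [0.53, 0.289, 0.2005]
tool_rot: [-179.9, 0.0, 1.8]
force: [-0.4, 0.3, 0.7]
grip_width: 0.0871
```

```bash
python3 - <<'E'
from h import *
import pickle
P=viewer.camera_params("wrist");im=viewer.read_camera("wrist")[:,:,::-1];pickle.dump(P,open("w3.pkl","wb"))
cv2.imwrite("pics/w3.png",im);print(get_obs()["tool_pos"])
E
```

```text
[0.52783754 0.29723174 0.20087084]
```

View pics/w3.png

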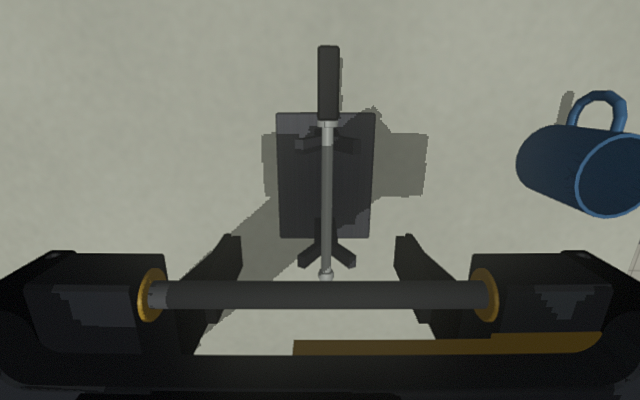

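```bash
python3 - <<'E'
from h import *
import pickle
P2=pickle.load(open("w2.pkl","rb"));P3=pickle.load(open("w3.pkl","rb"))
g=lambda u,v:onz("",(u/5.5+260-.4,v/5.5+75-.4),.050,P2)
A=[g(*q) for q in((117,95),(107,243),(553,148),(535,298))];B=[g(*q) for q in((97,305),(90,450),(523,355),(503,502))]
a,b=np.mean(A,0),np.mean(B,0);e=a-b
print(a,b,np.linalg.norm(e),"yaw",np.degrees(np.arctan2(-e[0],e[1])))
for C in (A,B):
  for q in (C[2]-C[0],C[3]-C[1]): print(np.linalg.norm(q),np.degrees(np.arctan2(q[1],q[0])))
  for q in (C[0]-C[1],C[2]-C[3]): print("len",np.linalg.norm(q),np.degrees(np.arctan2(-q[0],q[1])))
S=[onz("",q,z,P3) for q,z in(((329,46),.094),((328.3,120),.09),((327,130),.09),((326,265),.09))];print(np.round(S,4))
d=S[0]-S[3];print(np.degrees(np.arctan2(-d[0],d[1])))
C=[onz("",q,.01,P3) for q in((276,113),(376,113),(279,237),(369,237))];print(np.round(C,4),np.mean(C,0))
row((.536,.385,.14),(180,0,1.6));row((.536,.385,.066),(180,0,1.6))
E
```

```text
[ 0.47009518 -0.12866369  0.05      ] [ 0.46609918 -0.16111408  0.05      ] 0.03269549579344375 yaw -7.0201560768949145
0.06793174512197037 -6.6773896455964215
0.06835869031554077 -7.213562092400941
len 0.022372061976245465 -6.0135787072495965
len 0.023020388589763963 -4.976858020342691
0.0686156956707816 -6.660963325203881
0.06825804770732771 -7.30413237923359
len 0.023399598284157035 -5.002160017142624
len 0.02415806039723833 -5.912877610721325
[[0.5345 0.4104 0.094 ]
 [0.5364 0.3539 0.09  ]
 [0.5357 0.3456 0.09  ]
 [0.5399 0.2169 0.09  ]]
1.6052578162345192
[[0.4823 0.3544 0.01  ]
 [0.5904 0.3579 0.01  ]
 [0.4849 0.2081 0.01  ]
 [0.5945 0.2116 0.01  ]] [0.53802508 0.28298225 0.01      ]
row [ 1.17 -8.68  6.17] [-0.0096  0.0008  0.0118] steps 2.568876215413792 0.12174244682935166
row [ 1.17 -8.61 13.57] [-0.0096  0.0008  0.0118] steps 3.863817420797785 0.12174244682935166
```

Call:
jog_arm([
  [8.7,1.1,-8.7,4,-0.009,0,0.01],
  [8.7,1.1,-8.7,6,-0.009,0,0.01],
  [8.7,1.1,-8.7,7,-0.009,0,0.01],
  [8.7,1.1,-8.65,10,-0.009,0,0.01],
  [8.7,1.1,-8.6,12.5,-0.009,0,0.01],
  [8.7,1.1,-8.6,13.5,-0.009,0,0.01],
  [8.7,1.1,-8.6,13.6,-0.009,0,0.01],
  [8.7,1.1,-8.6,13.6,-0.009,0,0.01],
])

```text
time_s: 4.63
tool_pos: [0.5352, 0.3849, 0.0662]
tool_rot: [-180.0, 0.0, 1.7]
force: [-0.4, 0.4, -0.1]
grip_width: 0.0871
```

```bash
python3 - <<'E'
from h import *
im=viewer.read_camera("scene")[:,:,::-1]
cv2.imwrite("pics/s4.png",cv2.resize(im[100:300,370:570],None,fx=3,fy=3,interpolation=2));print(get_obs()["tool_pos"],get_obs()["tool_rot"],get_obs()["force"]);row((.5355,.386,.066),(180,0,1.6))
E
```

```text
[0.53593075 0.385412   0.06741223] [-1.79895046e+02 -5.94564666e-02  1.69172315e+00] [ 0.10975906 -1.1267285   0.89908957]
row [-0.04 -0.06  0.14] [-0.0018 -0.001   0.0016] steps 0.038111333981092746 0.02116899847229595
```

View pics/s4.png

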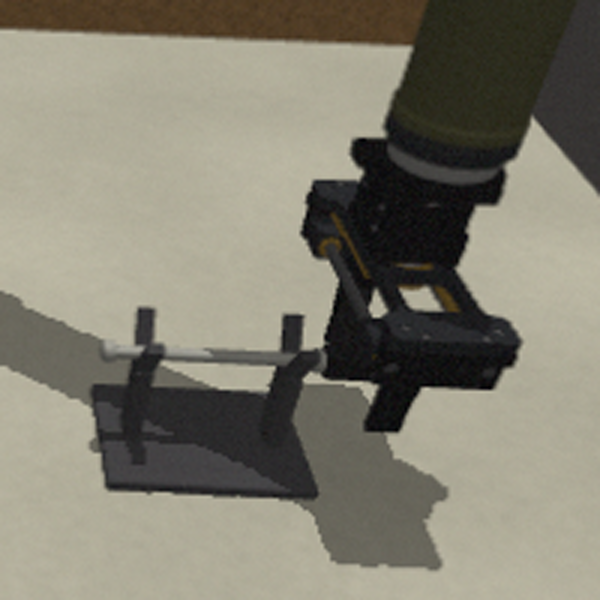

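Call:
jog_arm([
  [4,0,0,0.1,0,0,0],
  [2.5,0,0,0.1,0,0,0],
  [1.5,0,0,0.1,0,0,0],
  [1,0,0,0.1,0,0,0],
  [1,0,0,0.1,0,0,0],
  [1,0,0,0.1,0,0,0],
  [1,0,0,0.1,0,0,0],
  [1,0,0,0.1,0,0,0],
  [1,0,0,0.1,0,0,0],
  [1,0,0,0.1,0,0,0],
], squeeze=42)

```text
time_s: 5.52
tool_pos: [0.5359, 0.3854, 0.0663]
tool_rot: [-179.9, -0.0, 1.7]
force: [0.2, -0.6, 0.9]
grip_width: 0.0284
```

Call:
jog_arm([
  [1,0,0,0,0,0,0],
  [1,0,0,0,0,0,0],
  [1,0,0,0,0,0,0],
  [1,0,0,0,0,0,0],
  [1,0,0,0,0,0,0],
  [1,0,0,0,0,0,0],
])

```text
time_s: 6.02
tool_pos: [0.5353, 0.3854, 0.0661]
tool_rot: [-179.9, 0.0, 1.7]
force: [-2.7, -0.1, -0.4]
grip_width: 0.0177
```

Call:
jog_arm([
  [1,0,0,-1,0,0,0],
  [1,0,0,-2.5,0,0,0],
  [1,0,0,-4.5,0,0,0],
  [1,0,0,-6.5,0,0,0],
  [1,0,0,-8.5,0,0,0],
  [1,0,0,-9.5,0,0,0],
  [1,0,0,-9.5,0,0,0],
  [1,0,0,-9.5,0,0,0],
])

```text
time_s: 6.68
tool_pos: [0.5358, 0.3855, 0.162]
tool_rot: [-179.9, -0.1, 1.7]
force: [0.2, -0.6, -1.7]
grip_width: 0.0178
```

```bash
python3 - <<'E'
from h import *
im=viewer.read_camera("scene")[:,:,::-1]
cv2.imwrite("pics/s5.png",cv2.resize(im[70:270,370:570],None,fx=3,fy=3,interpolation=2));o=get_obs();print(o["tool_pos"],o["tool_rot"],o["force"],o["grip_width"])
P=viewer.camera_params("wrist");im=viewer.read_camera("wrist")[:,:,::-1];cv2.imwrite("pics/w5.png",im)
im=viewer.read_camera("top")[:,:,::-1];cv2.imwrite("pics/t5.png",cv2.resize(im[150:290,80:280],None,fx=4,fy=4,interpolation=2))
# pre-thread: spindle yaw -6.8, tip ~25mm clear of roll a; and final
y=np.radians(-6.8);ax=np.array([-np.sin(y),np.cos(y),0]);mid=np.array([.4685,-.146,.047])
for s in (.104+.16,.104): print("grip",mid+s*ax)
p=mid+.264*ax
row((*p[:2],.16),(180,0,-6.8));
E
```

```text
[0.53531109 0.38489307 0.16075278] [-1.79946606e+02  7.36698222e-03  1.69727740e+00] [ 0.06906426  0.37720943 -1.14799058] 0.017872935278893425
grip [0.49975865 0.11614289 0.047     ]
grip [ 0.48081401 -0.04273159  0.047     ]
row [-4.31 26.72 -0.03] [-0.      0.0019  0.1485] steps 6.491583880824588 1.1881358807738844
```

View pics/s5.png

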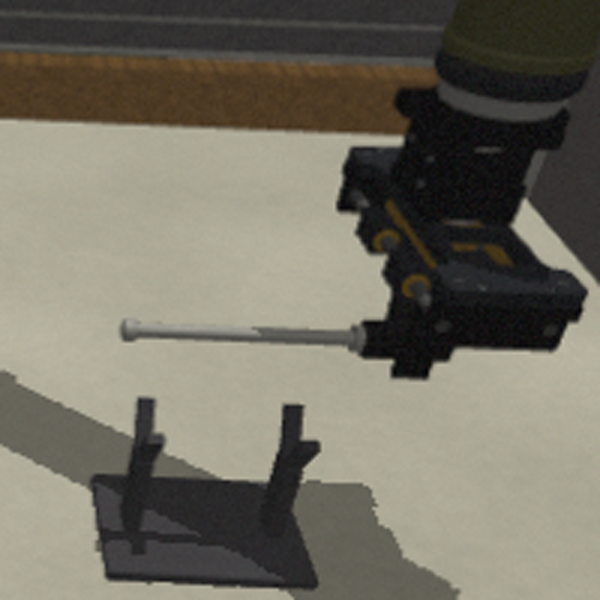

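View pics/t5.png

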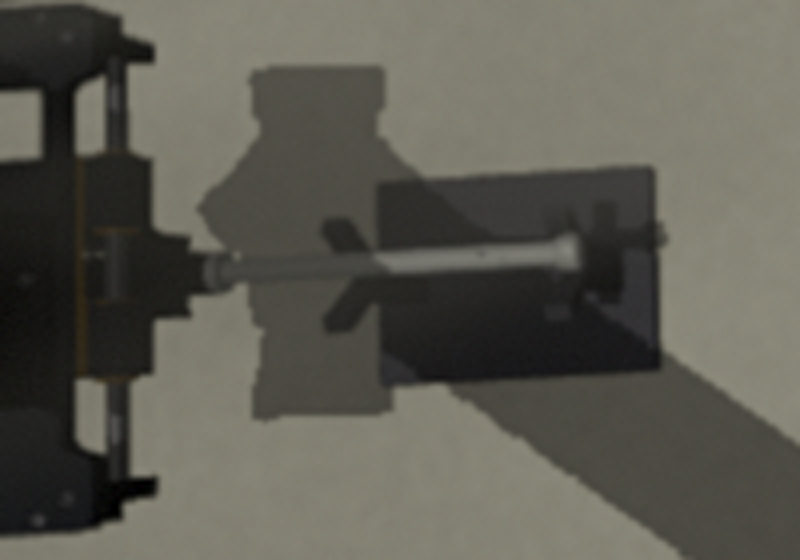

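Call:
jog_arm([
  [1,-0.8,4,0,0,0,0.03],
  [1,-1.4,8,0,0,0,0.06],
  [1,-2,12,0,0,0,0.09],
  [1,-2.7,16,0,0,0,0.12],
  [1,-3.3,20,0,0,0,0.148],
  [1,-4,24,0,0,0,0.148],
  [1,-4.3,26.7,0,0,0,0.148],
  [1,-4.3,26.7,2,0,0,0.148],
  [1,-4.3,26.7,5,0,0,0.148],
  [1,-4.3,26.7,8,0,0,0.148],
  [1,-4.3,26.7,8,0,0,0.148],
  [1,-4.3,26.7,8,0,0,0.148],
])

```text
time_s: 7.83
tool_pos: [0.4977, 0.1162, 0.0782]
tool_rot: [180.0, 0.4, -6.7]
force: [-0.5, 1.2, 0.1]
grip_width: 0.0175
```

```bash
python3 - <<'E'
from h import *
o=get_obs();print(o["tool_pos"],o["tool_rot"],o["grip_width"])
row((.4998,.1161,.028),(180,0,-6.8))
E
```

```text
[0.49774384 0.11624065 0.07819671] [179.97477      0.38731516  -6.74050636] 0.017461108818939322
row [ 0.24 -0.01  5.02] [0.0004 0.0068 0.001 ] steps 1.204772288160824 0.05484386506685719
```

Call:
jog_arm([
  [1,0.2,0,2,0,0.007,0],
  [1,0.2,0,4,0,0.007,0],
  [1,0.2,0,5,0,0.007,0],
  [1,0.2,0,5,0,0.007,0],
  [1,0.2,0,5,0,0.007,0],
])

```text
time_s: 8.25
tool_pos: [0.4999, 0.1165, 0.0291]
tool_rot: [-180.0, -0.0, -6.7]
force: [-0.7, -0.3, -0.5]
grip_width: 0.0176
```

```bash
python3 - <<'E'
from h import *
o=get_obs();print(o["tool_pos"],o["tool_rot"],o["grip_width"])
for n,(x,y,w,h,f) in dict(scene=(210,140,200,130,4),top=(290,180,170,110,4.5)).items():
    im=viewer.read_camera(n)[:,:,::-1];cv2.imwrite(f"pics/{n}6.png",cv2.resize(im[y:y+h,x:x+w],None,fx=f,fy=f,interpolation=2))
# expected tip and roll centre pixels (crop)
y=np.radians(-6.8);ax=np.array([-np.sin(y),np.cos(y),0]);g=o["tool_pos"]+[0,0,.019];t=g-.184*ax
print("tip",t,(proj("scene",t)-[210,140])*4,(proj("top",t)-[290,180])*4.5)
row((.4808,-.0427,.028),(180,0,-6.8))
E
```

```text
[0.49993526 0.11650165 0.02912283] [-1.79995783e+02 -4.40156805e-02 -6.71830641e+00] 0.01763438739883785
tip [ 0.47814893 -0.066204    0.04812283] [308.21449001 263.96704378] [389.20703502 285.02138076]
row [-0.11 16.05  0.18] [-0.0002 -0.0027  0.0012] steps 3.848808973677398 0.02415096450588053
```

View pics/scene6.png

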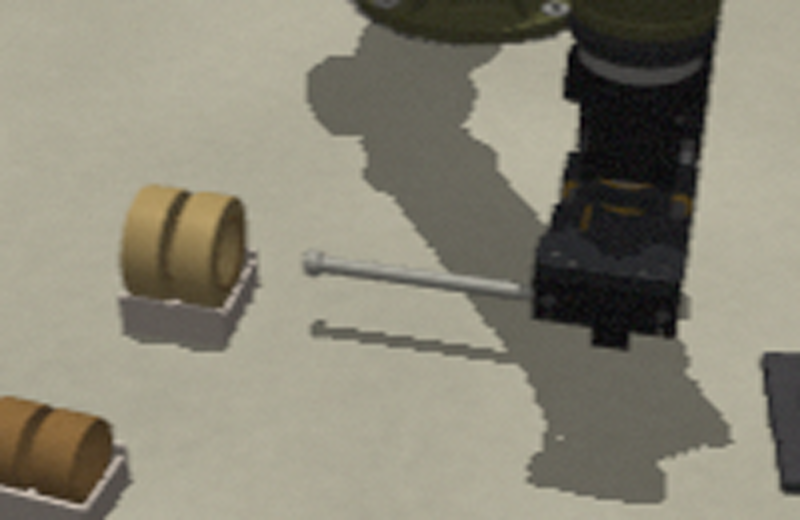

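View pics/top6.png

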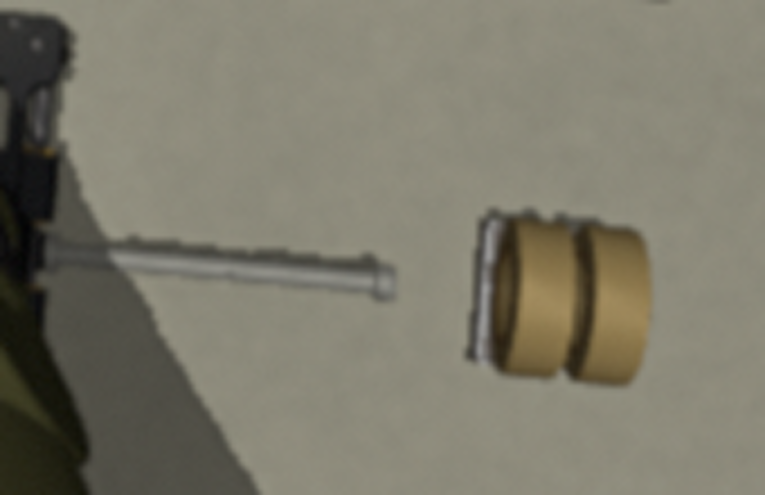

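Call:
jog_arm([
  [1,-0.1,1.5,0.15,0,-0.003,0],
  [1,-0.1,3,0.15,0,-0.003,0],
  [1,-0.1,4.5,0.15,0,-0.003,0],
  [1,-0.1,6,0.15,0,-0.003,0],
  [1,-0.1,7.5,0.15,0,-0.003,0],
  [1,-0.1,8.5,0.15,0,-0.003,0],
  [1,-0.1,8.5,0.15,0,-0.003,0],
])

```text
time_s: 8.93
tool_pos: [0.4904, 0.0297, 0.0291]
tool_rot: [179.9, -0.1, -6.9]
force: [-0.1, 0.8, -0.8]
grip_width: 0.0176
```

```bash
python3 - <<'E'
from h import *
o=get_obs();print(o["tool_pos"],o["tool_rot"],o["grip_width"])
for n,(x,y,w,h,f) in dict(scene=(210,150,160,100,4.5),top=(340,190,130,100,5)).items():
    im=viewer.read_camera(n)[:,:,::-1];cv2.imwrite(f"pics/{n}7.png",cv2.resize(im[y:y+h,x:x+w],None,fx=f,fy=f,interpolation=2))
row((.4808,-.0427,.028),(180,0,-6.8))
E
```

```text
[0.49038149 0.02966072 0.02912408] [ 1.79922919e+02 -6.91485876e-02 -6.93061662e+00] 0.017638082944809026
row [-0.06  7.58  0.09] [-0.0005 -0.001   0.0005] steps 1.8171196819751403 0.01019457983149937
```

View pics/scene7.png

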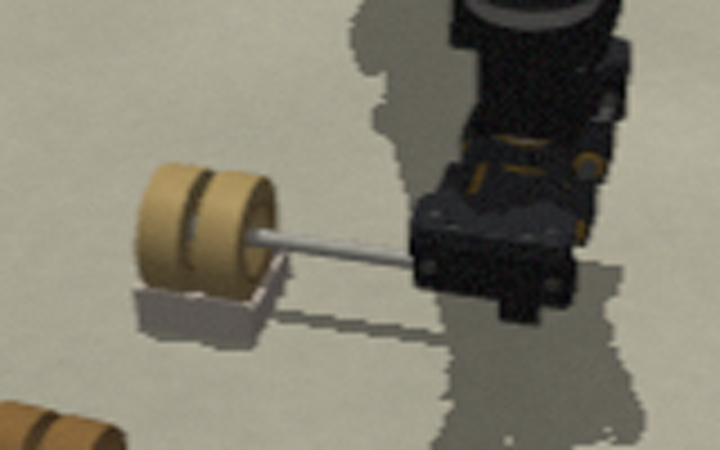

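View pics/top7.png

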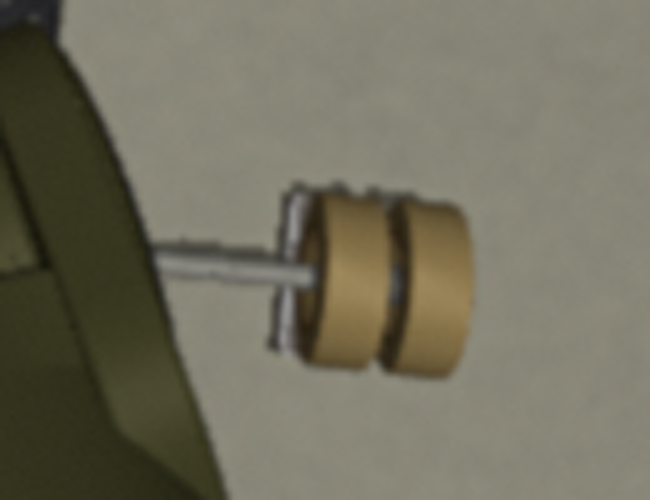

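Call:
jog_arm([
  [1,-0.1,1.5,0.1,0,0,0],
  [1,-0.1,3,0.1,0,0,0],
  [1,-0.1,4.5,0.1,0,0,0],
  [1,-0.1,6,0.1,0,0,0],
  [1,-0.1,7.2,0.1,0,0,0],
  [1,-0.1,7.6,0.1,0,0,0],
  [1,-0.1,7.6,0.1,0,0,0],
  [1,-0.1,7.6,0.1,0,0,0],
])

```text
time_s: 9.7
tool_pos: [0.4808, -0.0416, 0.0281]
tool_rot: [-179.9, -0.1, -6.7]
force: [-0.2, -1.0, -0.2]
grip_width: 0.0176
```

```bash
python3 - <<'E'
from h import *
o=get_obs();print(o["tool_pos"],o["tool_rot"],o["grip_width"])
for n,(x,y,w,h,f) in dict(scene=(210,150,160,100,4.5),top=(340,190,130,100,5)).items():
    im=viewer.read_camera(n)[:,:,::-1];cv2.imwrite(f"pics/{n}8.png",cv2.resize(im[y:y+h,x:x+w],None,fx=f,fy=f,interpolation=2))
E
```

```text
[ 0.48079818 -0.04155215  0.02811891] [-1.79920475e+02 -8.69211164e-02 -6.71516582e+00] 0.017564416429633436
```

View pics/scene8.png

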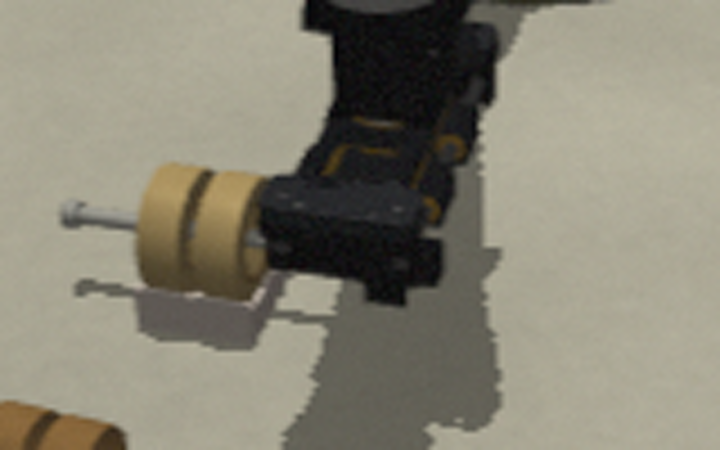

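View pics/top8.png

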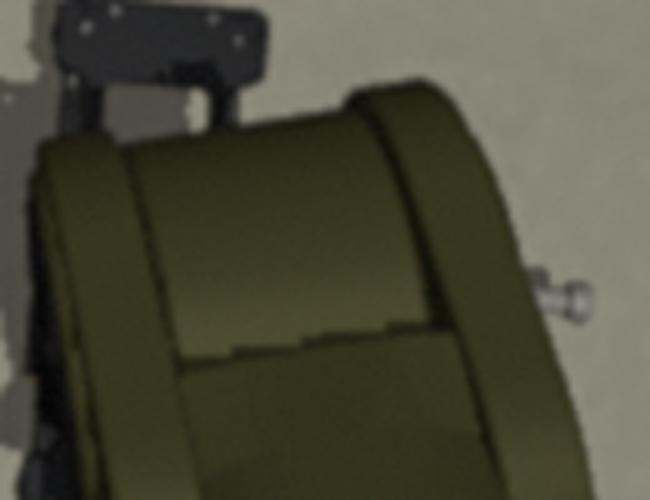

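Call:
jog_arm([
  [1,0,0,-0.8,0,0,0],
  [1,0,0,-1.3,0,0,0],
  [1,0,0,-1.7,0,0,0],
  [1,0,0,-2.1,0,0,0],
  [1,0,0,-2.6,0,0,0],
  [1,0,0,-3.4,0,0,0],
  [1,0,0,-4.4,0,0,0],
  [1,0,0,-5.6,0,0,0],
  [1,0,0,-6.8,0,0,0],
  [1,0,0,-8,0,0,0],
  [1,0,0,-8.6,0,0,0],
  [1,0,0,-8.8,0,0,0],
], squeeze=46)

```text
time_s: 10.8
tool_pos: [0.4816, -0.0417, 0.1179]
tool_rot: [-180.0, -0.2, -6.7]
force: [0.2, 0.1, -1.5]
grip_width: 0.0174
```

```bash
python3 - <<'E'
from h import *
o=get_obs();print(o["tool_pos"],o["tool_rot"],o["grip_width"],o["force"])
n,(x,y,w,h,f)="scene",(190,110,180,120,4.4)
im=viewer.read_camera(n)[:,:,::-1];cv2.imwrite(f"pics/{n}9.png",cv2.resize(im[y:y+h,x:x+w],None,fx=f,fy=f,interpolation=2))
E
```

```text
[ 0.48164097 -0.04166686  0.11787768] [-179.97121371   -0.24162408   -6.67632373] 0.017355734480351978 [ 0.24134358  0.06866676 -1.50244132]
```

View pics/scene9.png

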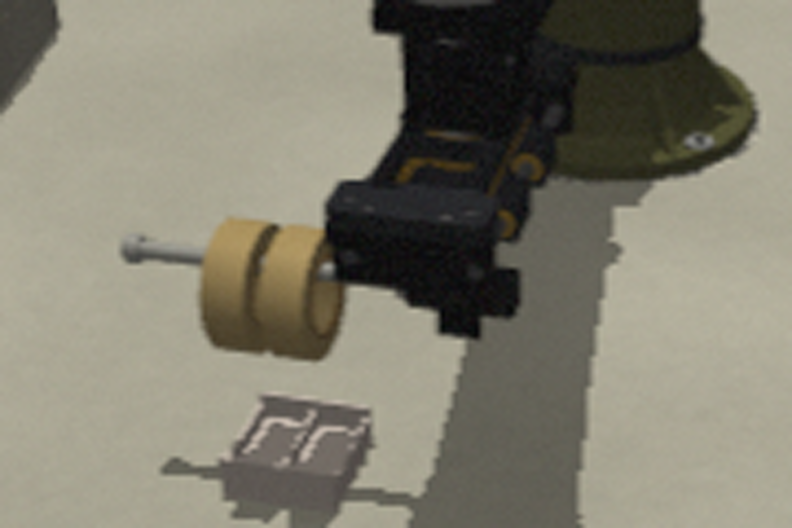

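```bash
python3 - <<'E'
from h import *
row((.482,-.042,.18),(180,0,-6.7));row((.5355,.3854,.18),(180,0,1.7))
E
```

```text
row [ 0.09  0.02 -6.26] [-0.0006 -0.0035  0.0004] steps 1.5014831534835824 0.02842633544890961
row [  0.44 -43.05  -6.24] [-0.0003 -0.0035 -0.1462] steps 10.432187793185058 1.1705304755410406
```

Call:
jog_arm([
  [1,0,0,-1,0,-0.003,0],
  [1,0,0,-2.2,0,-0.003,0],
  [1,0,-0.5,-3.6,0,-0.003,0],
  [1,0,-1.2,-5,0,-0.003,-0.01],
  [1,0,-2.2,-6,0,-0.003,-0.02],
  [1,0,-3.6,-6.2,0,-0.003,-0.03],
  [1,0.1,-5.4,-6.2,0,-0.003,-0.04],
  [1,0.1,-7.4,-6.2,0,-0.003,-0.05],
  [1,0.1,-9.6,-6.2,0,-0.003,-0.06],
  [1,0.2,-11.8,-6.2,0,-0.003,-0.07],
  [1,0.2,-13.8,-6.2,0,-0.003,-0.08],
  [1,0.2,-15.4,-6.2,0,-0.003,-0.08],
])

```text
time_s: 11.85
tool_pos: [0.5005, 0.1143, 0.1793]
tool_rot: [-179.9, -0.0, -1.9]
force: [0.1, 1.1, -1.2]
grip_width: 0.0175
```

```bash
python3 - <<'E'
from h import *
o=get_obs();print(o["tool_pos"],o["tool_rot"],o["grip_width"])
row((.5355,.3854,.18),(180,0,1.7))
E
```

```text
[0.50047621 0.11427213 0.17933707] [-1.79909573e+02 -2.79527920e-03 -1.90784196e+00] 0.01749552698829015
row [ 2.600e+00 -2.721e+01 -2.000e-02] [-0.0016 -0.0001 -0.063 ] steps 6.555910451331656 0.504046581349575
```

Call:
jog_arm([
  [1,0.1,-1.5,0,-0.0016,0,-0.005],
  [1,0.3,-3.5,0,-0.0016,0,-0.01],
  [1,0.6,-6,0,-0.0016,0,-0.02],
  [1,0.9,-9,0,-0.0016,0,-0.03],
  [1,1.2,-12,0,-0.0016,0,-0.04],
  [1,1.5,-15,0,-0.0016,0,-0.05],
  [1,1.8,-18,0,-0.0016,0,-0.06],
  [1,2.1,-21,0,-0.0016,0,-0.063],
  [1,2.3,-23.5,0,-0.0016,0,-0.063],
  [1,2.5,-25.5,0,-0.0016,0,-0.063],
  [1,2.6,-26.8,0,-0.0016,0,-0.063],
  [1,2.6,-27.2,0,-0.0016,0,-0.063],
])

```text
time_s: 12.85
tool_pos: [0.5334, 0.3894, 0.1791]
tool_rot: [-179.9, 0.1, 2.0]
force: [-0.4, 0.9, -1.6]
grip_width: 0.0179
```

```bash
python3 - <<'E'
from h import *
o=get_obs();print(o["tool_pos"],o["tool_rot"],o["grip_width"])
for n,(x,y,w,h,f) in dict(scene=(380,90,160,130,4.5),top=(90,160,200,110,4)).items():
    im=viewer.read_camera(n)[:,:,::-1];cv2.imwrite(f"pics/{n}10.png",cv2.resize(im[y:y+h,x:x+w],None,fx=f,fy=f,interpolation=2))
y=np.radians(1.7);ax=np.array([-np.sin(y),np.cos(y),0]);g=o["tool_pos"]+[0,0,.019]
for s in (.184,.174,.034,): t=g-s*ax;print(s,(proj("scene",t)-[380,90])*4.5,(proj("top",t)-[90,160])*4)
row((.5355,.3854,.066),(180,0,1.7))
E
```

```text
[0.53344702 0.38938597 0.17908941] [-1.79852107e+02  1.19375785e-01  1.96020631e+00] 0.017925758785280962
0.184 [156.25975085 370.66755332] [510.14608024 213.39931539]
0.174 [179.32269747 371.59058993] [485.57380229 214.87100004]
0.034 [506.25334307 384.5767444 ] [143.82156957 235.30855339]
row [ 0.14  0.15 11.32] [-0.0004  0.0015  0.0026] steps 2.715007225857512 0.02429270323011954
```

View pics/scene10.png

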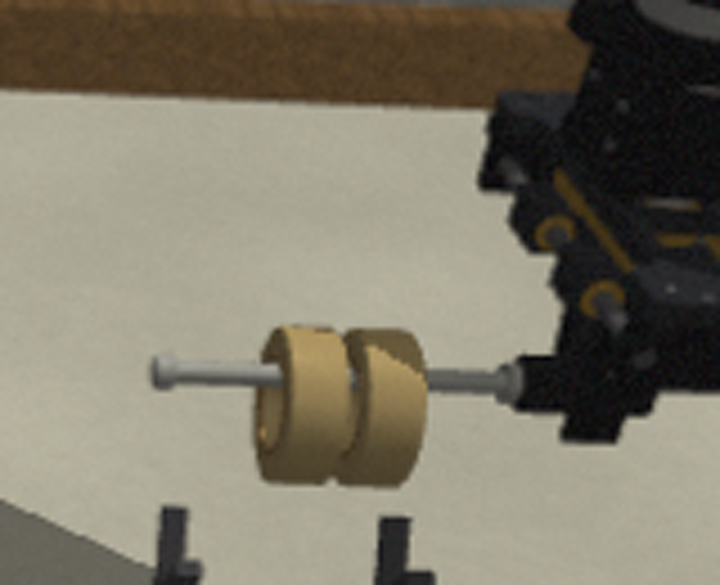

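View pics/top10.png

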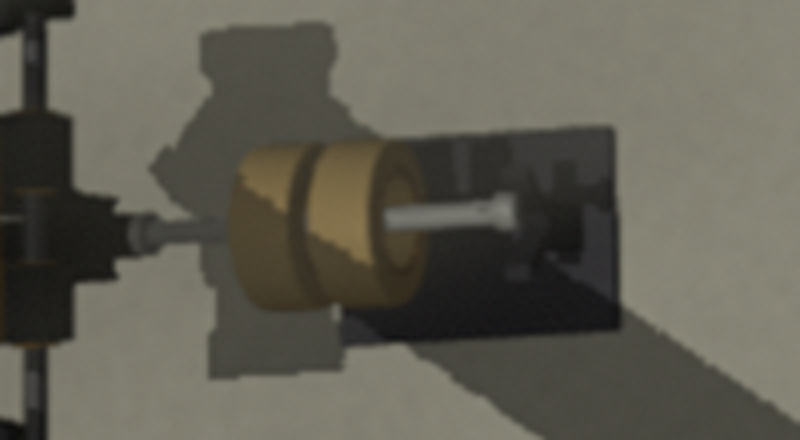

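Call:
jog_arm([
  [1,0.1,0.1,1,0,0.0015,0.003],
  [1,0.15,0.15,2.5,0,0.0015,0.003],
  [1,0.15,0.15,4.5,0,0.0015,0.003],
  [1,0.15,0.15,6.5,0,0.0015,0.003],
  [1,0.15,0.15,7.8,0,0.0015,0.003],
  [1,0.15,0.15,8.2,0,0.0015,0.003],
  [1,0.15,0.15,8.2,0,0.0015,0.003],
])

```text
time_s: 13.53
tool_pos: [0.5352, 0.3837, 0.0952]
tool_rot: [179.9, 0.1, 1.6]
force: [0.1, -0.3, -1.6]
grip_width: 0.0178
```

```bash
python3 - <<'E'
from h import *
o=get_obs();print(o["tool_pos"],o["tool_rot"],o["force"])
for n,(x,y,w,h,f) in dict(scene=(380,120,160,150,4),top=(90,160,200,110,4)).items():
    im=viewer.read_camera(n)[:,:,::-1];cv2.imwrite(f"pics/{n}11.png",cv2.resize(im[y:y+h,x:x+w],None,fx=f,fy=f,interpolation=2))
row((.5355,.3854,.066),(180,0,1.7))
E
```

```text
[0.53516246 0.38370074 0.09524684] [1.79913713e+02 1.41343552e-01 1.62220286e+00] [ 0.06616105 -0.25458186 -1.56406526]
row [-0.06 -0.    3.18] [-0.001  -0.0006 -0.0009] steps 0.7617137161451806 0.012073316012218968
```

View pics/scene11.png

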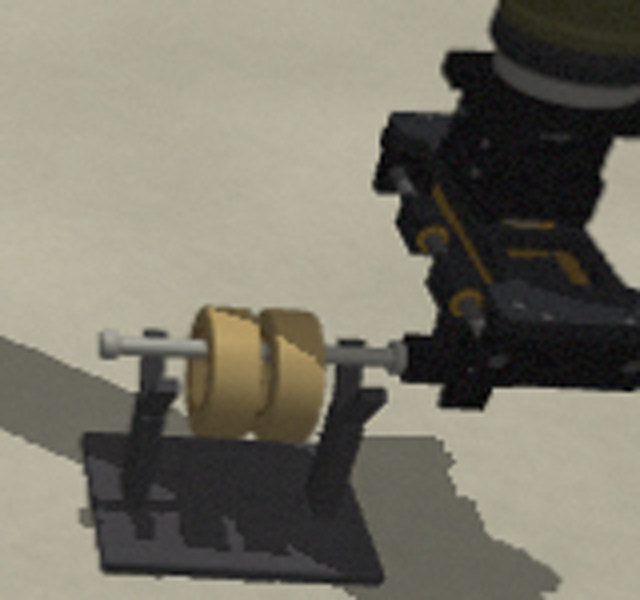

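View pics/top11.png

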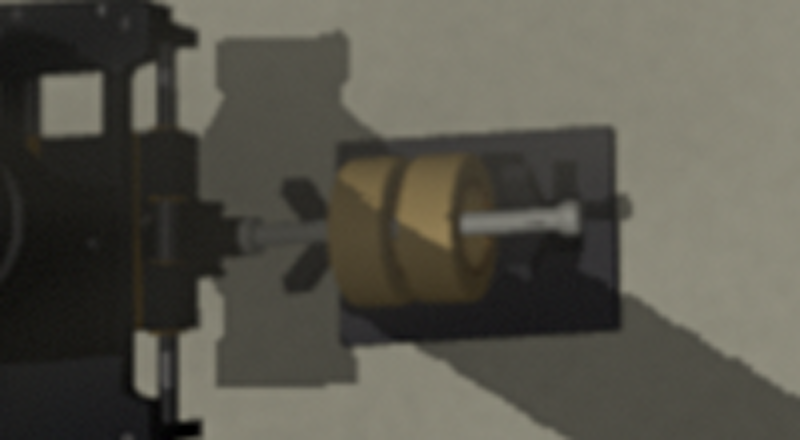

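Call:
jog_arm([
  [1,0,0,0.6,0,0,0],
  [1,0,0,1.2,0,0,0],
  [1,0,0,1.8,0,0,0],
  [1,0,0,2.4,0,0,0],
  [1,0,0,2.8,0,0,0],
  [1,0,0,2.9,0,0,0],
  [1,0,0,2.9,0,0,0],
  [1,0,0,2.9,0,0,0],
])

```text
time_s: 14.3
tool_pos: [0.5361, 0.3855, 0.0688]
tool_rot: [-179.9, -0.0, 1.7]
force: [-0.4, 0.6, -1.9]
grip_width: 0.0178
```

```bash
python3 - <<'E'
from h import *
o=get_obs();print(o["tool_pos"],o["tool_rot"],o["force"])
n,(x,y,w,h,f)="scene",(380,140,160,140,4.2)
im=viewer.read_camera(n)[:,:,::-1];cv2.imwrite(f"pics/{n}12.png",cv2.resize(im[y:y+h,x:x+w],None,fx=f,fy=f,interpolation=2))
E
```

```text
[0.53610324 0.38552104 0.06881548] [-1.79933191e+02 -3.95714509e-02  1.65399371e+00] [-0.38026422  0.58336748 -1.92399053]
```

View pics/scene12.png

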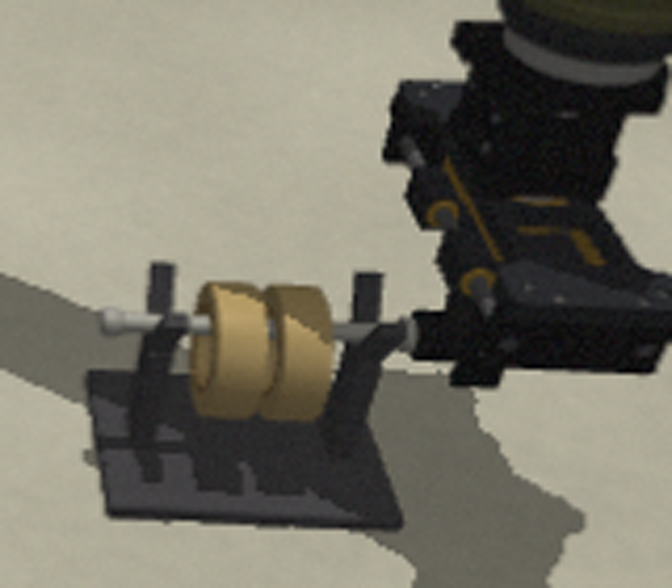

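Rod is in both V mouths, about 2–3 mm short of seating. Ease down the rest.

Call:
jog_arm([
  [1,-0.05,0,0.1,0,0,0],
  [1,-0.05,0,0.2,0,0,0],
  [1,-0.05,0,0.25,0,0,0],
  [1,-0.05,0,0.25,0,0,0],
  [1,-0.05,0,0.25,0,0,0],
])

```text
time_s: 14.77
tool_pos: [0.5355, 0.3858, 0.0667]
tool_rot: [-179.9, -0.1, 1.7]
force: [-1.1, -1.1, -0.2]
grip_width: 0.0177
```

Call:
jog_arm([
  [1.7,0,0,0.05,0,0,0],
  [1.9,0,0,0.05,0,0,0],
  [2.1,0,0,0.05,0,0,0],
  [2.4,0,0,0,0,0,0],
  [2.8,0,0,0,0,0,0],
  [3.5,0,0,0,0,0,0],
  [4.5,0,0,0,0,0,0],
  [5,0,0,0,0,0,0],
  [5,0,0,0,0,0,0],
  [5,0,0,0,0,0,0],
], squeeze=20)

```text
time_s: 15.6
tool_pos: [0.5356, 0.3858, 0.0667]
tool_rot: [-179.9, -0.1, 1.7]
force: [0.2, -0.1, 0.4]
grip_width: 0.0482
```

```bash
python3 - <<'E'
from h import *
n,(x,y,w,h,f)="scene",(380,140,160,140,4.2)
im=viewer.read_camera(n)[:,:,::-1];cv2.imwrite(f"pics/{n}13.png",cv2.resize(im[y:y+h,x:x+w],None,fx=f,fy=f,interpolation=2))
E
```

```text
(no output)
```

View pics/scene13.png

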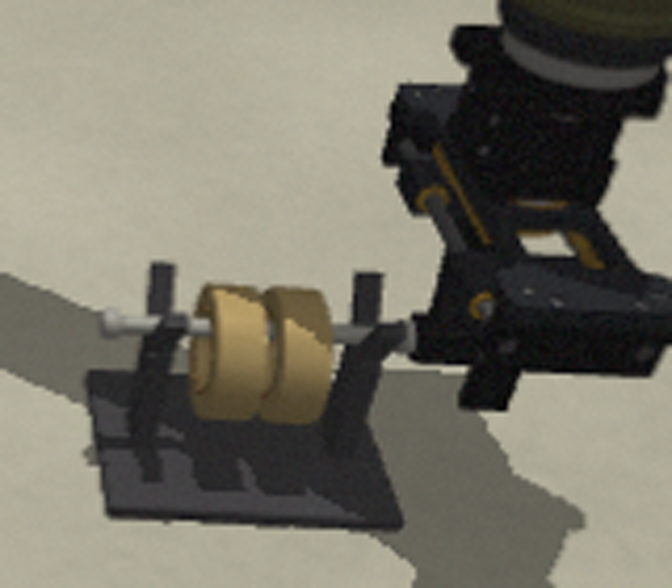

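Spindle stays seated with the fingers open; retreat straight up.

Call:
jog_arm([
  [5,0,0,-0.8,0,0,0],
  [5,0,0,-2,0,0,0],
  [5,0,0,-4,0,0,0],
  [5,0,0,-7,0,0,0],
  [5,0,0,-10,0,0,0],
  [5,0,0,-13,0,0,0],
  [5,0,0,-15,0,0,0],
  [5,0,0,-16,0,0,0],
  [5,0,0,-16,0,0,0],
  [5,0,0,-16,0,0,0],
  [5,0,0,-16,0,0,0],
  [5,0,0,-16,0,0,0],
])

```text
time_s: 16.65
tool_pos: [0.5348, 0.3847, 0.2247]
tool_rot: [180.0, 0.1, 1.7]
force: [0.8, 0.1, 0.3]
grip_width: 0.0502
```

```bash
python3 - <<'E'
from h import *
ims=[]
for k in range(2):
    for n,(x,y,w,h,f) in dict(scene=(390,160,140,115,4.5),top=(110,160,160,110,4.5)).items():
        im=viewer.read_camera(n)[:,:,::-1];im=cv2.resize(im[y:y+h,x:x+w],None,fx=f,fy=f,interpolation=2);ims.append(im);cv2.imwrite(f"pics/{n}14_{k}.png",im)
print(get_obs()["time_s"],[np.abs(ims[i].astype(int)-ims[i+2]).max() for i in(0,1)])
E
```

```text
16.85 [np.int64(52), np.int64(29)]
```

View pics/scene14_1.png

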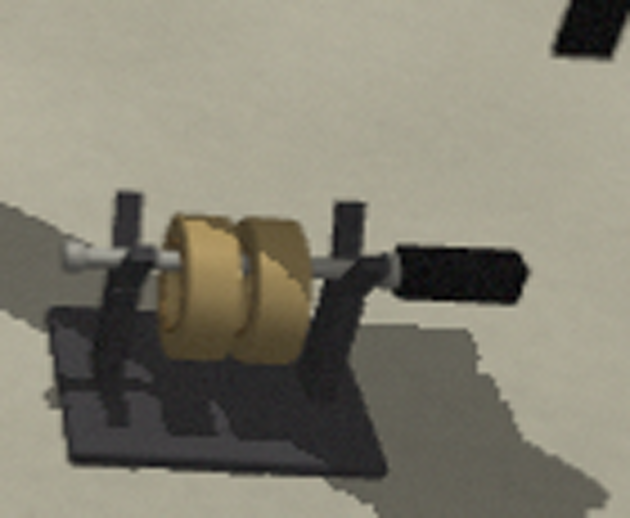

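View pics/top14_1.png

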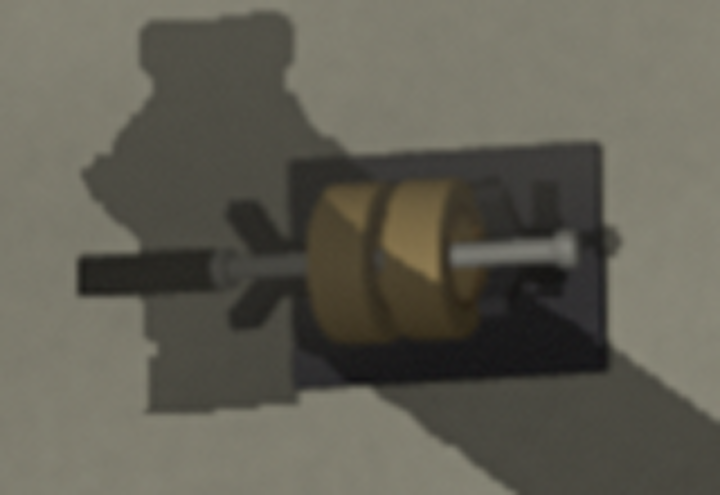

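Call:
jog_arm([
  [5,0,0,0,0,0,0],
  [5,0,0,0,0,0,0],
  [5,0,0,0,0,0,0],
  [5,0,0,0,0,0,0],
  [5,0,0,0,0,0,0],
  [5,0,0,0,0,0,0],
  [5,0,0,0,0,0,0],
  [5,0,0,0,0,0,0],
  [5,0,0,0,0,0,0],
  [5,0,0,0,0,0,0],
  [5,0,0,0,0,0,0],
  [5,0,0,0,0,0,0],
])

```text
time_s: 17.85
tool_pos: [0.5351, 0.3852, 0.2257]
tool_rot: [-180.0, 0.0, 1.7]
force: [0.3, 0.7, 0.3]
grip_width: 0.0498
```

Call:
jog_arm([
  [5,0,0,0,0,0,0],
  [5,0,0,0,0,0,0],
  [5,0,0,0,0,0,0],
  [5,0,0,0,0,0,0],
  [5,0,0,0,0,0,0],
  [5,0,0,0,0,0,0],
  [5,0,0,0,0,0,0],
  [5,0,0,0,0,0,0],
  [5,0,0,0,0,0,0],
  [5,0,0,0,0,0,0],
  [5,0,0,0,0,0,0],
  [5,0,0,0,0,0,0],
])

```text
time_s: 18.85
tool_pos: [0.5351, 0.3853, 0.2257]
tool_rot: [-180.0, 0.0, 1.7]
force: [-0.4, -0.5, -0.0]
grip_width: 0.0499
```

```bash
python3 - <<'E'
from h import *
from cell import env
ims=[viewer.read_camera("scene")[215:250,390:515].astype(int) for _ in range(4)]
old=cv2.imread("pics/scene14_1.png");cv2.imwrite("pics/end.png",cv2.resize(viewer.read_camera("scene")[160:275,390:530,::-1],None,fx=4.5,fy=4.5,interpolation=2))
print([np.abs(a-ims[0]).max() for a in ims], np.abs(cv2.imread("pics/end.png").astype(int)-old)[220:420,:400].max())
print(env.sign_off())
E
```

```text
[np.int64(0), np.int64(14), np.int64(17), np.int64(16)] 30
the job is handed in; nothing more can be done
None
```

View pics/end.png

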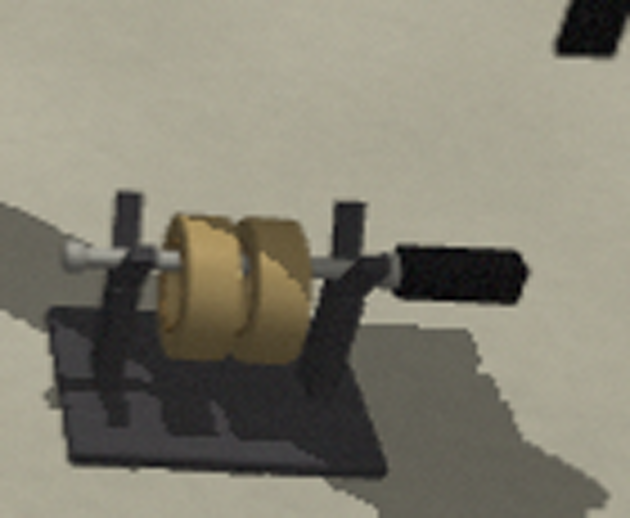

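The dispenser is refilled and the job is handed in, at about 19 s of the 54 s allowed. The sign-off gave no verdict.

I took the spindle by its handle, threaded it through both full rolls and lifted them off together. I then set it back in both forks, let go and drew the gripper straight up, well clear.

- **Placing:** The last pictures show the rod in both forks, in the same place as at the start. Both rolls hang between the posts, with their centres about 16 mm either side of the middle, judged from the images.
- **At rest:** Four frames taken just before hand-in differed by at most 17 grey levels in the stand area. I took that as camera noise, with no visible movement.
- **Limits:** The forces shown at the end of each move were within about 3 N. I did not log the peaks within a move.
- **Disagreement:** The two measurements of the rolls' yaw differed, about −4.4° from the top camera and −7° from the wrist camera. I used −6.8°, and the threading went through cleanly.

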